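# Dock the sample tote

### The job

Put the tote of weighing bottles into the slanted dock: take it by its handle and square it up in front of the ramp, push it up the ramp and on against the spring buffer until its near bottom edge can drop behind the lip, let it down flat on the deck, and let go. Slide it, do not carry it; push gently, feeling for the buffer, and never force it against the end stops (at most about 20 N of push); keep all four bottles standing in their cells and leave the things beside the dock where they are.

Things in the scene. Friction and masses are not known exactly. Their poses are not given: they have to be found in the camera images.
- deck: inclined deck of the grey sheet-metal dock (fixed; about 260 long, 105 wide, 90 mm high). Origin: mid-width, on the deck surface, 12 mm above the bench, at the foot of the lip in its middle setting; x up the slope (15 deg above level), y left, z square to the deck. Side cheeks, inner faces 99 mm apart, run from 45 mm before the origin to the far end, tops 26 mm above the deck
- ramp_foot (a point): middle of the foot of the ramp, at bench level; axes as the deck's. The ramp rises at 15 deg, parallel to the deck, its surface 6.5 mm above it; over its upper part lies the steel lip plate. The mouth is flared from 99 to about 115 mm wide by two short plates that end 6 mm before the foot
- lip_mid (a point): the lip's top edge in its middle setting, 8 mm above the deck origin. The lip is the steel plate's upper edge, a step 8 mm down to the deck. Lip plate and spring buffer are one carriage, clamped by black screws up to 14 mm up or down the slope from the middle: where is not measured, it must be felt (or seen). Axes as the deck's
- tote: white open box 134 long (x), 94 wide (y), 50 mm high, walls 4 mm, 3 x 2 cells, flat underside. 0.44 to 0.70 kg plus four 50 g bottles; friction about 0.6. Origin mid-underside; x to its far end, away from the handle, z up. Going up it meets the buffer's sprung bar (20 mm above deck, 1 N per mm, from zero) 4.5 mm before its near edge clears the lip, and hard stops 2.5 mm beyond that point
- tote_handle (a point): middle of the handle: a round steel bar 12 mm thick and 84 mm long across the tote (along y), 40 mm out from the near end wall, 38 mm above the underside; 34 mm free between bar and wall, 76 mm between its two side arms. Axes as the tote's. Can be pinched from above, front to back; the tote can tilt about the bar in the fingers
- tote_near_edge (a point): middle of the tote's near bottom edge, the one below the handle, which has to drop behind the lip
- tote_far_edge (a point): middle of the tote's far bottom edge, which goes up the ramp first
- sample0: glass weighing bottle with lid, 37 mm wide, 51 mm high, standing in a cell of the tote; origin in the middle of its underside, z up
- sample1: another weighing bottle like sample0
- sample2: another weighing bottle like sample0
- sample3: another weighing bottle like sample0
- beaker: glass beaker, 96 x 106 x 118 mm high, left of the dock; bystander, origin under its middle
- bottle: green bottle with a black cap, 76 mm wide, 162 mm high, right of the dock; bystander, origin under its middle
- dropper: dropper bottle, 38 mm wide, 109 mm high, left of the mouth of the dock; bystander, origin under its middle
Things that resemble listed ones, but are neither listed nor needed, are in the scene too. Leave any blue or red look-alike of the sample0 alone.

How it is judged:
On the way, in this order (a step that is already met when the one before it is completed fails the run):
1. the tote slides up the ramp: near edge on the ramp short of the lip, far end past the lip, its weight on the dock (x of tote_near_edge in the frame of deck between -0.058 and -0.018 m and z of tote_near_edge in the frame of deck between 0.004 and 0.016 m and contact force between tote and deck above 1 N), for 0.2 s.
2. the near edge has dropped behind the lip onto the deck (x of tote_near_edge in the frame of deck above -0.016 m and z of tote_near_edge in the frame of deck below 0.003 m), for 0.2 s.
At the end, for the whole second after the job is handed in: the tote lies flat on the deck behind the lip, wherever that is set (both bottom edges within 3 mm of the deck), at rest and released, with all four weighing bottles standing in their cells (all of step 2 and x of tote_near_edge in the frame of deck below 0.02 m and z of tote_far_edge in the frame of deck below 0.003 m and linear speed of tote below 0.01 m/s and z of each of sample0, sample1, sample2, sample3 in the frame of tote below 0.012 m and angle between the z axis of each of sample0, sample1, sample2, sample3 and the z axis of tote, either way round below 0.2 rad and horizontal distance between each of sample0, sample1, sample2, sample3 and tote below 0.075 m); the robot touches nothing.
It fails at once if the tote is forced against the dock's end stops: more than 8 N on either of the two (contact force between tote and end_stop_left above 8 N or contact force between tote and end_stop_right above 8 N).
It fails at once if the tote is carried instead of slid (an edge lifted some 25 mm clear of its way) (height (world z) of tote_near_edge above 0.045 m or height (world z) of tote_far_edge above 0.085 m).
It fails at once if the beaker, bottle or dropper bottle is moved more than 20 mm or tipped (distance of any of beaker, bottle, dropper from where it was at the start of the episode above 0.02 m or angle between any of beaker, bottle, dropper's own z axis and vertical above 0.3 rad).
It also fails if it takes over 72 s, if anything falls off the work surface, if the arm or the gripper's body presses on something with over 40 N, if the wrist force passes 120 N, or if a joint passes its speed limit or range.

### The arm

A 6-joint arm with a two-finger parallel gripper is mounted at the origin on a cart in front of the work surface, level with it; the furniture and walls round the work are solid. World frame = base frame: x ahead of the robot, y to its left, z up, the work surface at z = 0. Lengths are in m, angles in rad, forces in N, time in s.
With the tool pointing down it reaches from about 0.35 to 0.85 m from the base axis. Payload 8.1 kg.
Tool frame: the origin (TCP) lies midway between the tips of the shut fingers; the grasp point (between the pads) lies 19 mm behind it (robot.grip_point_offset is the distance from the TCP to the grasp point, in m); z points along the fingers, y is the line along which they close (so a half turn about z gives the same grasp; the last joint's range is limited). The gripper opens to 93 mm and grips with 3 to 60 N. Pads are 15 mm wide; open, the fingers measure 128 mm over their backs; the gripper's body (75 mm by 188 mm) begins 65 mm behind the grasp point.
Start: joints at [-1.327, 0.13, 1.488, -0, 1.523, -0.085], TCP at [0.194, -0.568, 0.219] pointing down, gripper open.
Joint ranges: [-2.96, 2.96], [-0.89, 2.26], [0.02, 2.5], [-1.34, 4.48], [0, 2.73], [-2.66, 2.66]. Speed limits (rad/s): [2.39, 2.39, 2.79, 3.14, 3.14, 3.14].

### API

Orientations are given as a rotation vector (axis times angle).
In Python, from plant import robot, read_camera, job gives the robot as it stands.
- The arm moves only by the shell command python3 -m inch 'ROWS' [FORCE]. ROWS is JSON, one flat list of numbers, 5 for each row, row after row: the shift along the world's x, y, z in mm, then the turn about the world's z in degrees, then the opening in per cent of the stroke, from 0 (shut) to 100 (fully open). In form: [dx, dy, dz, yaw, hand, dx, dy, dz, yaw, hand, ...]. A call has 1 to 10 rows; each row is the pose to reach, as a shift and turn from the pose commanded when the call began; what a row does not reach only later rows make up. A row lasts 1/12 s, in which the tool goes at most 41.7 mm and 7.16 degrees, less where a joint would pass 70% of its speed; a pose out of reach is approached as far as the arm can. A call with a gripper value outside its range is refused whole. The fingers move at their own pace and stop on an object; FORCE is the grip in N (left out, the last holds). Time passes only in rows, so rows that repeat a pose let the fingers close. It gives the time, the measured TCP pose, the force, the opening and the grip force at its end, in the units of the state.
- robot.read_state(): the state, without advancing time (a new reading comes with each control period).
- read_camera(name): name is "scene" or "top" or "wrist"; returns a dict with "image" (420x560x3 uint8, blue, green, red), "K" (3x3 intrinsics, pixels), "extrinsics" (4x4, takes a point from world to camera coordinates); the wrist camera has in their place "mount" (4x4, takes a point from camera to tool coordinates, whose origin is the TCP and whose axes are the flange's). Camera axes: x right, y down, z forward; pixel columns grow to the right and rows downward; lengths in m; the calibration is good to about 2 mm. A picture is of the moment at which its call begins: read the wrist's pose just before it. There is no depth.
- job.close_job(): hands the job in; it is judged then, once.
The state is a dict: "t": time; "q": joint angles; "dq": joint speeds; "joint_torque": joint torques, N m; "tool_pos": TCP position; "orientation": TCP orientation; "force": force on the tool from outside, world axes, zero at the start; "wrist_torque": the same for the moment, N m; "opening": finger opening in m; "gripper_force": force on a finger pad.
Only numpy, scipy, OpenCV 4.12 (cv2) and the standard library are available. Lean on these libraries where they do the work, as an engineer would, in place of code of your own. Each camera call takes 0.05 s, during which the arm holds its last target. There are 200 camera calls.

## Working session

There is one attempt and no reset: what is moved stays moved. The work goes in short steps, Python scripts to look and compute and a shell command to move; the robot and the scene stay as the last step left them, time stands still between calls to the robot, and variables do not carry over. Pictures are saved under pics/ and viewed, at most 10 in all, crops included, and the job is handed in when it is done.

```bash
mkdir -p pics; ls; python3 - <<'E'
from plant import robot, read_camera, job
import cv2
s=robot.read_state();print(s)
for n in("top","scene"):
    c=read_camera(n);cv2.imwrite(f"pics/{n}0.png",c["image"]);print(n,c["K"].tolist(),c["extrinsics"].round(4).tolist())
E
```

```text
pics
{'t': 0.0, 'q': array([-1.32738680e+00,  1.31171148e-01,  1.48928114e+00, -2.79007573e-05,
        1.52300158e+00, -8.54353484e-02]), 'dq': array([-7.48635531e-04, -9.74345703e-04,  1.28465886e-03,  1.04860033e-03,
       -7.99340825e-05,  8.16125853e-04]), 'joint_torque': array([-7.45805537e-04, -5.59840143e+01, -4.91765070e+01,  7.67867896e-02,
        3.52502579e-02, -1.52916964e-04]), 'tool_pos': array([ 0.19362178, -0.56729167,  0.21758047]), 'orientation': array([-3.09739359e+00, -5.13922775e-01,  2.74162736e-04]), 'force': array([-0.56518946, -0.2540967 , -0.53479593]), 'wrist_torque': array([-0.00307845,  0.00729951, -0.01877243]), 'gripper_force': 0.0, 'opening': 0.09278913500652734}
top [[440.2777391654026, 0.0, 287.50593559797744], [0.0, 440.2777391654026, 206.04520809684004], [0.0, 0.0, 1.0]] [[0.0189, -0.9991, -0.0376, 0.0532], [-0.9866, -0.0126, -0.1627, 0.587], [0.1621, 0.0401, -0.986, 0.8034], [0.0, 0.0, 0.0, 1.0]]
scene [[494.4573120722643, 0.0, 274.62367929750343], [0.0, 494.4573120722643, 210.830013699194], [0.0, 0.0, 1.0]] [[0.8593, -0.5115, 0.0003, -0.4851], [-0.3758, -0.6317, -0.678, 0.2902], [0.3469, 0.5825, -0.7351, 0.6624], [0.0, 0.0, 0.0, 1.0]]
```

View pics/top0.png

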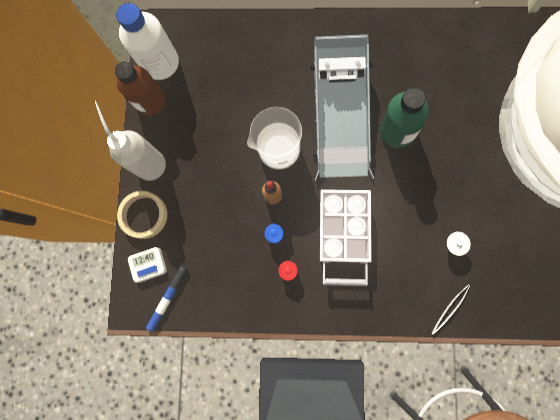

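View pics/scene0.png

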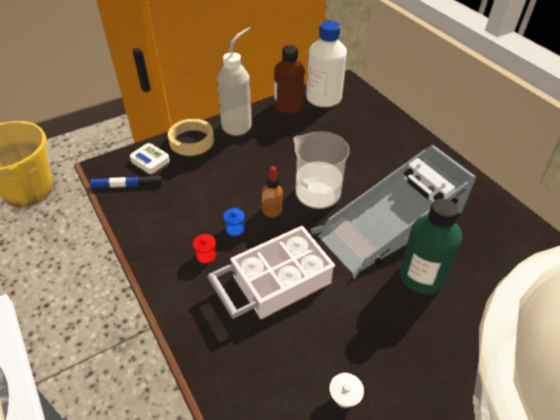

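The top view shows the tote at about (345,227), with its handle bar at about (345,282), facing the dock. The dock mouth is at about (345,175) and its far end at about (342,37). The scene view agrees. Next I'll enlarge that region.

```bash
cat > h.py <<'E'
import numpy as np, cv2
from plant import robot, read_camera
def ray(c,px):
    E=c["extrinsics"];K=c["K"];R=E[:3,:3];t=E[:3,3]
    return -R.T@t, R.T@np.linalg.inv(K)@np.array([px[0],px[1],1.])
def onz(c,px,z):
    o,d=ray(c,px);return o+d*(z-o[2])/d[2]
def proj(c,p):
    E=c["extrinsics"];q=c["K"]@(E[:3,:3]@np.asarray(p)+E[:3,3]);return q[:2]/q[2]
E
python3 - <<'E'
from h import *
im=cv2.imread("pics/top0.png")
a=im[25:297,295:395]; a=cv2.rotate(a,cv2.ROTATE_90_CLOCKWISE)  # col'=296-row ; row'=col-295
a=cv2.resize(a,None,fx=2.9,fy=2.9,interpolation=cv2.INTER_CUBIC)
b=cv2.imread("pics/scene0.png")[140:330,200:480]
b=cv2.resize(b,None,fx=1.55,fy=1.55)
o=np.zeros((290+b.shape[0],800,3),np.uint8);o[:a.shape[0],:a.shape[1]]=a[:,:800];o[290:,:b.shape[1]]=b
cv2.imwrite("pics/c1.png",o)
E
```

```text
(no output)
```

View pics/c1.png

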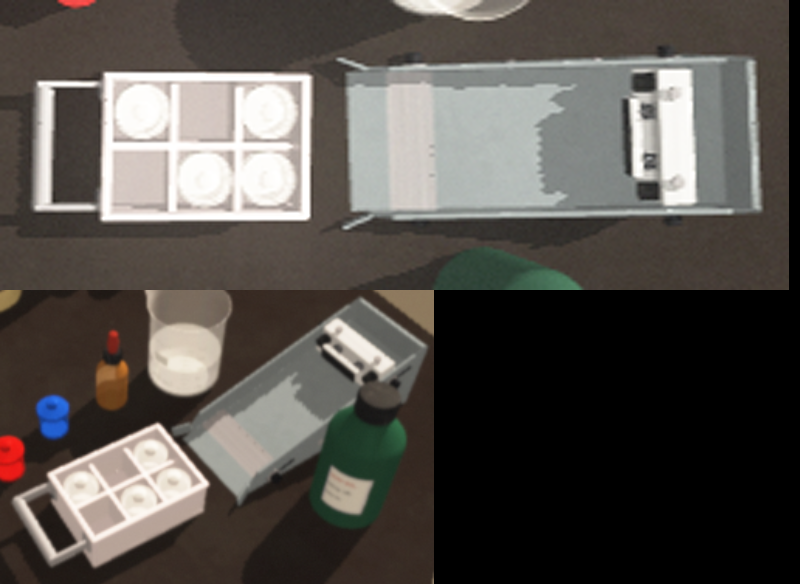

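The crop shows the tote rim corners at (102,72), (311,74), (310,219) and (101,218), and the bar centre line at u≈43. The ramp foot is at u≈349, v 72 to 212, and the pink lip plate ends at u≈436. The dock's far end is at u≈755.

```bash
python3 - <<'E'
from h import *
c=read_camera("top")
P=lambda u,v:(295+v/2.9-.3,296-u/2.9+.3)
w=lambda u,v,z:onz(c,P(u,v),z)
k=np.array([w(102,72,.05),w(311,74,.05),w(310,219,.05),w(101,218,.05)])
print("rim",k.round(4).tolist())
ctr=k.mean(0);ax=(k[1]+k[2]-k[0]-k[3]);print("ctr",ctr,"yaw",np.degrees(np.arctan2(ax[1],ax[0])),np.linalg.norm(ax)/2)
print("bar",w(43,82,.044),w(43,210,.044))
f1,f2=w(349,72,0),w(349,212,0);f=(f1+f2)/2;print("foot",f1,f2,f)
print("lip",w(436,82,.0197),w(436,210,.0197))
# cheeks top edges: near end & far end
n=[w(349,70,.030),w(349,213,.030)]; zf=.090
fr=[w(755,60,zf),w(758,212,zf)]
print("near",n,"far",fr)
m=(fr[0]+fr[1])/2
for a in((n[0]+n[1])/2,f): d=m-a;print("dock yaw",np.degrees(np.arctan2(d[1],d[0])),np.linalg.norm(d))
s=robot.read_state();print(s["tool_pos"])
E
```

```text
rim [[0.4812, -0.0001, 0.05], [0.6201, -0.0004, 0.05], [0.6205, -0.0968, 0.05], [0.4822, -0.0946, 0.05]]
ctr [ 0.55099455 -0.04798621  0.05      ] yaw -0.5318798371040299 0.13864057553351924
bar [ 0.44336575 -0.00705092  0.044     ] [ 0.44495438 -0.08990514  0.044     ]
foot [ 6.57975196e-01 -5.21497224e-04  0.00000000e+00] [ 0.65897416 -0.09967482  0.        ] [ 0.65847468 -0.05009816  0.        ]
lip [ 0.71623776 -0.00646807  0.0197    ] [ 0.71689699 -0.09610738  0.0197    ]
near [array([0.65087597, 0.00182475, 0.03      ]), array([ 0.65186196, -0.09604083,  0.03      ])] far [array([0.91823927, 0.01250267, 0.09      ]), array([ 0.92010176, -0.08971299,  0.09      ])]
dock yaw 1.8185676060725189 0.27457233617148835
dock yaw 2.524297938912711 0.276033344327096
[ 0.1936686  -0.56743986  0.21782204]
```

```bash
python3 -m inch '[30,40,80,7,30,55,75,90,14,30,80,110,100,21,30,108,145,110,28,30,135,180,110,35,30,160,215,110,42,30,185,250,110,49,30,210,280,110,56,30,230,310,110,63,30,250,340,110,70,30]' 10; python3 -m inch '[25,30,0,0.5,30,50,60,0,0.5,30,75,95,0,0.5,30,100,130,0,0.5,30,130,165,0,0.5,30,150,178,0,0.5,30,150,178,0,0.5,30,150,178,0,0.5,30,150,178,0,0.5,30]'
python3 - <<'E'
from h import *
s=robot.read_state();c=read_camera("wrist");cv2.imwrite("pics/w1.png",c["image"]);print(s,c["K"].tolist(),c["mount"].round(4).tolist())
E
```

```text
t: 0.98
tool_pos: [0.4209, -0.2598, 0.3282]
orientation: [2.237, 2.205, 0.0]
force: [1.3, 0.3, -0.7]
opening: 0.031
gripper_force: 0.0
t: 1.73
tool_pos: [0.5698, -0.0838, 0.3277]
orientation: [-2.233, -2.209, 0.001]
force: [0.5, -1.1, 0.9]
opening: 0.0282
gripper_force: 0.0
{'t': 1.7333, 'q': array([-2.34719360e-01,  4.75477487e-02,  1.37938169e+00, -4.25865447e-04,
        1.71577245e+00, -2.23673092e-01]), 'dq': array([-2.35306244e-02, -2.05298666e-02,  7.59391036e-03,  9.89734434e-05,
        1.11266242e-04,  1.86880777e-03]), 'joint_torque': array([ 1.24093127e+00, -5.13516390e+01, -4.98571801e+01,  2.00731591e-01,
       -1.88247731e-02,  4.37859097e-02]), 'tool_pos': array([ 0.56978026, -0.08376988,  0.32770408]), 'orientation': array([-2.23323269e+00, -2.20856368e+00,  1.48177593e-03]), 'force': array([ 0.52666833, -1.07181302,  0.87641112]), 'wrist_torque': array([-0.00867744, -0.08527289,  0.07762259]), 'gripper_force': 0.0, 'opening': 0.028176118999392492} [[306.8571957449632, 0.0, 280.5028469143335], [0.0, 306.8571957449632, 200.96313002593658], [0.0, 0.0, 1.0]] [[0.0017, -0.9701, -0.2427, 0.066], [1.0, 0.0018, 0.0, -0.0013], [0.0004, -0.2427, 0.9701, -0.1674], [0.0, 0.0, 0.0, 1.0]]
```

View pics/w1.png

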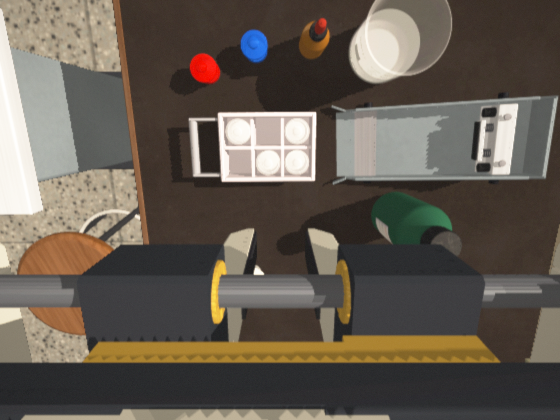

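The wrist view has world +x to the right and +y up. The tote rim is about (219–316, 112–181), the bar is at u≈195, and the dock spans about u 336–553. I'll enlarge it for accurate lines.

```bash
python3 - <<'E'
from h import *
im=cv2.imread("pics/w1.png")
b=cv2.resize(im[88:193,325:560],None,fx=3.4,fy=3.4,interpolation=cv2.INTER_CUBIC)
a=cv2.resize(im[100:193,180:340],None,fx=2.5,fy=2.5,interpolation=cv2.INTER_CUBIC)
o=np.zeros((600,800,3),np.uint8);o[:b.shape[0],:b.shape[1]]=b;o[360:360+a.shape[0],:a.shape[1]]=a
cv2.imwrite("pics/c2.png",o)
E
```

```text
(no output)
```

View pics/c2.png

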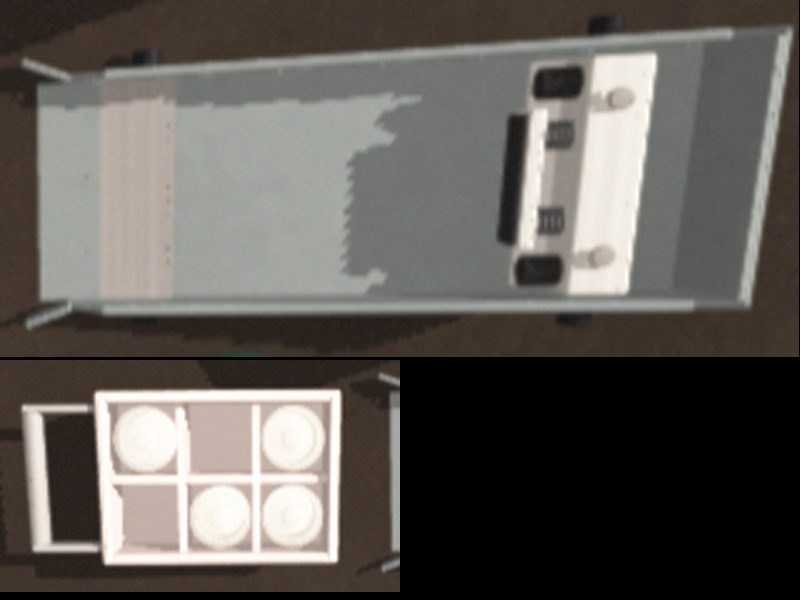

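The enlarged crops show the foot edge at (39,83)–(40,300), the lip edge at (175,82)–(174,296) and the near cheek tops at (105,73) and (103,311). The far plate runs (790,30)–(748,303). The tote rim corners are (95,391), (340,391), (338,564) and (104,564).

```bash
cat >> h.py <<'E'
from scipy.spatial.transform import Rotation as Ro
def wristcam(c,s):
    T=np.eye(4);T[:3,:3]=Ro.from_rotvec(s["orientation"]).as_matrix();T[:3,3]=s["tool_pos"]
    c["extrinsics"]=np.linalg.inv(T@c["mount"]);return c
E
python3 - <<'E'
from h import *
s=robot.read_state();c=wristcam(read_camera("wrist"),s);print(s["tool_pos"])
D=lambda u,v,z:onz(c,(325+u/3.4-.35,88+v/3.4-.35),z)
T=lambda u,v,z:onz(c,(180+u/2.5-.3,100+(v-360)/2.5-.3),z)
k=np.array([T(95,391,.05),T(340,391,.05),T(338,564,.05),T(104,564,.05)]);print(k.round(4).tolist())
ax=k[1]+k[2]-k[0]-k[3];print("ctr",k.mean(0),np.degrees(np.arctan2(ax[1],ax[0])),np.linalg.norm(ax)/2)
print("bar",T(33,408,.044),T(40,548,.044))
f=D(39,83,0),D(40,300,0);print("foot",f)
l=D(175,82,.0185),D(174,296,.0185);print("lip",l)
n=D(105,73,.0255),D(103,311,.0255);print("near",n)
e=D(790,30,.09),D(748,303,.09);print("far",e)
m=lambda a:(a[0]+a[1])/2
for a in(n,f,l):d=m(e)-m(a);print(m(a),np.degrees(np.arctan2(d[1],d[0])))
ct=read_camera("top");print([proj(ct,p).round(1).tolist() for p in(m(f),m(e),k.mean(0))])
E
```

```text
[ 0.56956284 -0.08427601  0.3280241 ]
[[0.4812, -0.001, 0.05], [0.618, -0.0025, 0.05], [0.6185, -0.1004, 0.05], [0.4806, -0.099, 0.05]]
ctr [ 0.5495653  -0.05074696  0.05      ] -0.5942144225668319 0.13730529677764383
bar [ 0.44420284 -0.00973132  0.044     ] [ 0.44194652 -0.09008311  0.044     ]
foot (array([ 6.55102759e-01, -9.89534198e-04,  5.55111512e-17]), array([ 0.65894136, -0.10106812,  0.        ]))
lip (array([ 0.71158616, -0.00183653,  0.0185    ]), array([ 0.7173123 , -0.09674417,  0.0185    ]))
near (array([0.67903466, 0.00197775, 0.0255    ]), array([ 0.68321765, -0.10216836,  0.0255    ]))
far (array([0.91574459, 0.0117717 , 0.09      ]), array([ 0.9204749 , -0.09005878,  0.09      ]))
[ 0.68112616 -0.05009531  0.0255    ] 2.645937666229079
[ 6.57022058e-01 -5.10288286e-02  2.77555756e-17] 2.606430895379666
[ 0.71444923 -0.04929035  0.0185    ] 2.8522417915508136
[[344.1, 176.6], [341.8, 35.9], [346.4, 225.5]]
```

Dock yaw is about +2.5° with the foot near (0.6575, −0.0505). Tote yaw is about −0.55° with the bar near (0.4435, −0.049). Next I go above the bar and grasp it.

```bash
python3 -m inch '[-30,10,0,0,30,-65,20,0,0,30,-100,30,-20,0,30,-126,35,-55,0,30,-126,35,-95,0,30,-126,35,-135,0,30,-126,35,-175,0,30,-126,35,-215,0,30,-126,35,-225,0,30,-126,35,-225,0,30]' 10
python3 -m inch '[0,0,-15,0,30,0,0,-35,0,30,0,0,-55,0,30,0,0,-70,0,30,0,0,-81,0,30,0,0,-81,0,30,0,0,-81,0,30]'
python3 - <<'E'
from h import *
c=read_camera("scene");im=c["image"][200:360,150:390];cv2.imwrite("pics/s2.png",cv2.resize(im,None,fx=3,fy=3))
E
```

```text
t: 2.72
tool_pos: [0.4411, -0.0486, 0.1003]
orientation: [-2.232, -2.203, 0.005]
force: [-0.4, 0.1, -0.4]
opening: 0.0282
gripper_force: 0.0
t: 3.3
tool_pos: [0.4452, -0.049, 0.0238]
orientation: [2.234, 2.207, 0.001]
force: [-0.1, -1.0, 1.0]
opening: 0.0279
gripper_force: 0.0
```

View pics/s2.png

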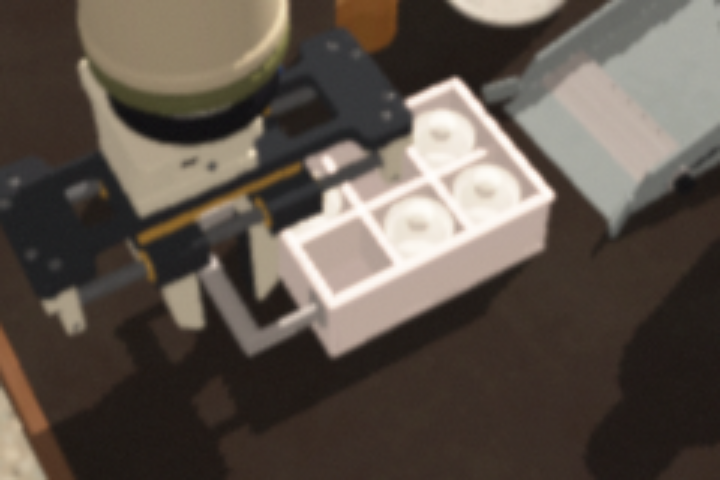

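The fingers straddle the bar at about (225,290), with the far finger clear of the wall. Closing now.

```bash
python3 -m inch '[0,0,-2,0,10,0,0,-2,0,5,0,0,-2,0,5,0,0,-2,0,5,0,0,-2,0,5]' 35
python3 -m inch '[0,-1,0,0,5,0,-3,0,0.5,5,0,-5,0,1,5,0,-7,0,1.5,5,0,-9,0,2,5,0,-11,0,2.5,5,0,-11,0,3,5,0,-11,0,3,5,0,-11,0,3,5]'
python3 - <<'E'
from h import *
s=robot.read_state();c=read_camera("top");cv2.imwrite("pics/top2.png",c["image"])
im=cv2.rotate(c["image"][150:297,295:395],cv2.ROTATE_90_CLOCKWISE)
cv2.imwrite("pics/c3.png",cv2.resize(im,None,fx=5,fy=5,interpolation=cv2.INTER_CUBIC))
E
```

```text
t: 3.77
tool_pos: [0.4441, -0.0487, 0.0208]
orientation: [2.234, 2.209, -0.0]
force: [-3.3, 0.6, 5.1]
opening: 0.0109
gripper_force: 35.0
t: 4.52
tool_pos: [0.4446, -0.059, 0.0208]
orientation: [2.175, 2.267, 0.002]
force: [-1.0, 4.2, 5.6]
opening: 0.0108
gripper_force: 35.4
```

View pics/c3.png

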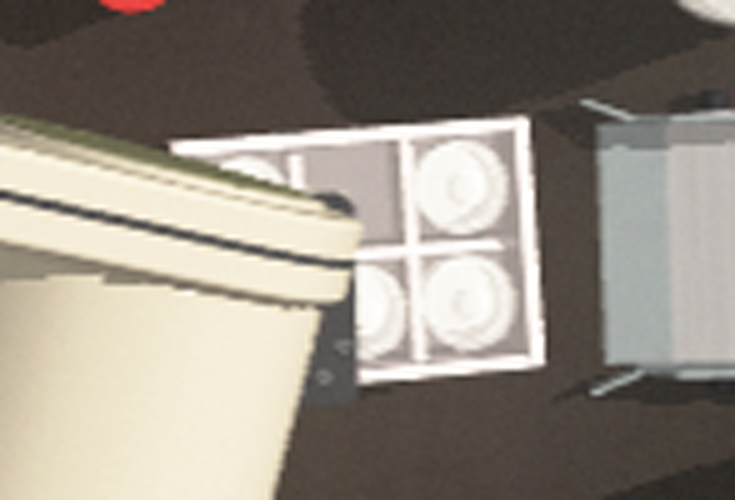

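The bar is gripped. The tote's far rim corners are at (527,118) and (545,367), its left rim runs back to (170,145), and the dock foot is at u≈600.

```bash
python3 - <<'E'
from h import *
c=read_camera("top")
w=lambda u,v,z:onz(c,(295+v/5-.4,296-u/5+.4),z)
a,b,l=w(527,118,.05),w(545,367,.05),w(170,145,.05);print(a,b,l)
d=a-l;print("yaw long",np.degrees(np.arctan2(d[1],d[0])));d=a-b;print("yaw short",-np.degrees(np.arctan2(d[0],d[1])))
print("mid far",(a+b)/2);f=w(599,122,0),w(610,365,0);d=f[0]-f[1];print("foot",f,(f[0]+f[1])/2,-np.degrees(np.arctan2(d[0],d[1])))
E
```

```text
[0.61622443 0.00345486 0.05      ] [ 0.62441871 -0.0926204   0.05      ] [ 0.47892157 -0.00776796  0.05      ]
yaw long 4.672835275542228
yaw short 4.874969846628119
mid far [ 0.62032157 -0.04458277  0.05      ]
foot (array([6.56598369e-01, 5.56727475e-04, 0.00000000e+00]), array([ 0.66225351, -0.09929315,  0.        ])) [ 0.65942594 -0.04936821  0.        ] 3.241563389732972
```

The tote over-rotated by about 2° from yaw slip in the pads. I'll correct it.

```bash
python3 -m inch '[0,0,0,-0.8,5,0,0,0,-1.6,5,0,0,0,-2.4,5,0,0,0,-2.4,5]' 50
cat > look.py <<'E'
from h import *
# tote yaw/far edge from white far corners in top view
c=read_camera("top");im=c["image"]
m=(im.min(2)>185).astype(np.uint8);m[:, :315]=0;m[:,380:]=0;m[:150]=0
print("grip",robot.read_state()["tool_pos"])
n,lab,st,_=cv2.connectedComponentsWithStats(m);i=1+st[1:,4].argmax()
p=np.argwhere(lab==i)[:,::-1].astype(float)
f=[]
cmin,cmax=p[:,0].min(),p[:,0].max()
for x in np.arange(cmin+5,cmax-5):f.append((x,p[p[:,0]==x,1].min()-.5))
f=np.array(f);k=np.polyfit(f[:,0],f[:,1],1)
r=abs(np.polyval(k,f[:,0])-f[:,1])<1;k=np.polyfit(f[r,0],f[r,1],1)
y0=f[:,1].min();L=[]
for y in np.arange(int(y0)+6,int(y0)+22):L.append((y,p[p[:,1]==y,0].min()-.5,p[p[:,1]==y,0].max()+.5))
L=np.array(L);kr=np.polyfit(L[:,0],L[:,2],1);kl=np.polyfit(L[:,0],L[:,1],1)
def X(kk):
    x=np.polyval(kk,y0)
    for _ in range(5):x=np.polyval(kk,np.polyval(k,x))
    return onz(c,(x,np.polyval(k,x)),.05)
a,b=X(kl),X(kr);d=a-b;print("corners",a.round(4),b.round(4),"mid",((a+b)/2).round(4),"yaw",-np.degrees(np.arctan2(d[0],d[1])))
for kk in(kl,kr):
    a,b=[onz(c,(np.polyval(kk,y),y),.05) for y in(L[0,0],L[-1,0])];d=a-b;print(" side yaw",np.degrees(np.arctan2(d[1],d[0])))
E
python3 look.py
```

```text
t: 4.95
tool_pos: [0.4449, -0.0592, 0.0209]
orientation: [2.223, 2.219, 0.002]
force: [-0.5, 4.6, 6.5]
opening: 0.0107
gripper_force: 50.7
grip [ 0.44483999 -0.05918634  0.02083937]
corners [ 0.6188 -0.0008  0.05  ] [ 0.6233 -0.0989  0.05  ] mid [ 0.621  -0.0499  0.05  ] yaw 2.659101509095682
 side yaw 4.341973549327989
 side yaw 0.5526781711673892
```

```bash
python3 - <<'E'
import numpy as np
t=np.radians(15)
def bar(u):
    if u<=-134: return u-40,38.,0
    if u<0:
        th=t+np.arcsin(u*np.sin(t)/134);return u-40*np.cos(th)-38*np.sin(th),38*np.cos(th)-40*np.sin(th),np.degrees(th)
    return u*np.cos(t)-40*np.cos(t)-38*np.sin(t),u*np.sin(t)+38*np.cos(t)-40*np.sin(t),15
b0=bar(-172.6)
for u in[-134,-120,-100,-80,-60,-40,-20,-10,0,10,20,30,40,50,60]:
    b=bar(u);dx=b[0]-b0[0];print(u,"dx %.1f dy %.1f dz %.1f th %.1f"%(dx,dx*.0436,b[1]-38,b[2]), "deck x near %.1f"%(u-70.6))
E
```

```text
-134 dx 38.6 dy 1.7 dz 0.0 th 0.0 deck x near -204.6
-120 dx 51.6 dy 2.2 dz -1.1 th 1.6 deck x near -190.6
-100 dx 70.1 dy 3.1 dz -2.8 th 3.9 deck x near -170.6
-80 dx 88.8 dy 3.9 dz -4.5 th 6.1 deck x near -150.6
-60 dx 107.5 dy 4.7 dz -6.2 th 8.3 deck x near -130.6
-40 dx 126.3 dy 5.5 dz -8.0 th 10.6 deck x near -110.6
-20 dx 145.2 dy 6.3 dz -9.8 th 12.8 deck x near -90.6
-10 dx 154.6 dy 6.7 dz -10.7 th 13.9 deck x near -80.6
0 dx 164.1 dy 7.2 dz -11.6 th 15.0 deck x near -70.6
10 dx 173.8 dy 7.6 dz -9.1 th 15.0 deck x near -60.6
20 dx 183.4 dy 8.0 dz -6.5 th 15.0 deck x near -50.6
30 dx 193.1 dy 8.4 dz -3.9 th 15.0 deck x near -40.6
40 dx 202.8 dy 8.8 dz -1.3 th 15.0 deck x near -30.6
50 dx 212.4 dy 9.3 dz 1.3 th 15.0 deck x near -20.6
60 dx 222.1 dy 9.7 dz 3.9 th 15.0 deck x near -10.6
```

```bash
python3 -m inch '[4,0.2,1,0,5,10,0.4,1,0,5,16,0.7,1,0,5,22,1,1,0,5,28,1.2,1,0,5,34,1.5,1,0,5,34,1.5,1,0,5]'; python3 look.py
```

```text
t: 5.58
tool_pos: [0.4784, -0.0584, 0.0209]
orientation: [-2.223, -2.22, 0.001]
force: [0.5, -0.8, -1.9]
opening: 0.0105
gripper_force: 50.0
grip [ 0.47839304 -0.05836967  0.02089463]
corners [ 0.6552 -0.0085  0.05  ] [ 0.6561 -0.1055  0.05  ] mid [ 0.6557 -0.057   0.05  ] yaw 0.5543100861387897
 side yaw 0.30336708277712915
 side yaw -0.7451932000575435
```

```bash
python3 -m inch '[0,0,0,1,5,0,0,0,2,5,0,0,0,2.5,5,0,0,0,2.5,5]'; python3 look.py; python3 - <<'E'
from h import *
im=cv2.rotate(read_camera("top")["image"][150:297,295:395],cv2.ROTATE_90_CLOCKWISE)
cv2.imwrite("pics/c4.png",cv2.resize(im,None,fx=5,fy=5,interpolation=cv2.INTER_CUBIC))
E
```

```text
t: 5.97
tool_pos: [0.478, -0.0583, 0.0211]
orientation: [2.173, 2.269, -0.0]
force: [2.2, -2.7, -4.0]
opening: 0.0106
gripper_force: 50.5
grip [ 0.4780115  -0.05827361  0.02114545]
corners [ 0.6552 -0.009   0.05  ] [ 0.6561 -0.1022  0.05  ] mid [ 0.6556 -0.0556  0.05  ] yaw 0.5543100861388977
 side yaw -3.7049490528443942
 side yaw 4.501194021427889
```

View pics/c4.png

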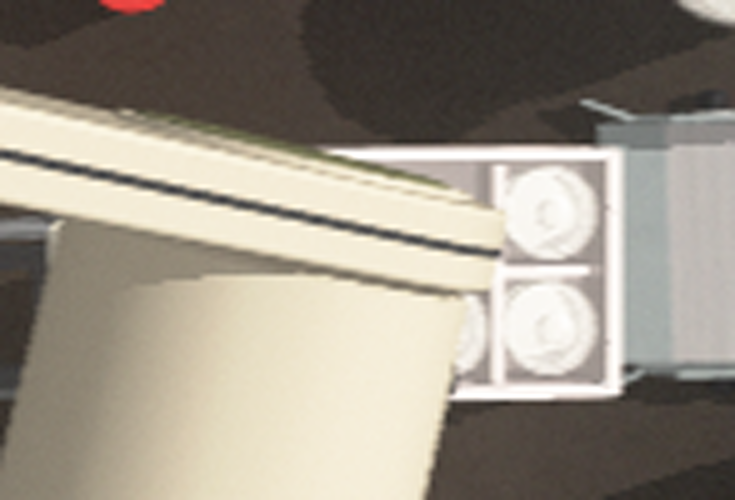

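The tote has yawed back to about 0.5°, with its right far corner near (620,397), by the right flare plate. I'll back off and re-square it.

```bash
python3 -m inch '[-6,-0.2,0,0,5,-12,-0.5,0,0,5,-18,-0.8,0,0,5,-24,-1,0,0,5,-30,-1.3,0,0,5,-30,-1.3,0,0,5]' 58; python3 look.py;  python3 -m inch '[0,0,0,1,5,0,0,0,2,5,0,0,0,3,5,0,0,0,3,5]'; python3 look.py
```

```text
t: 6.57
tool_pos: [0.4463, -0.0592, 0.0209]
orientation: [-2.173, -2.267, 0.002]
force: [-2.7, -1.1, -1.0]
opening: 0.0106
gripper_force: 58.0
grip [ 0.44654915 -0.05927072  0.02090464]
corners [0.6883 0.0033 0.05  ] [ 0.5814 -0.1015  0.05  ] mid [ 0.6349 -0.0491  0.05  ] yaw -45.544076088513506
 side yaw 4.329799197774001
 side yaw 4.244733603442523
t: 6.95
tool_pos: [0.4484, -0.0596, 0.0212]
orientation: [2.112, 2.326, -0.0]
force: [-1.4, -2.2, -2.3]
opening: 0.0104
gripper_force: 58.5
grip [ 0.44840587 -0.05955744  0.02122216]
corners [ 6.16e-01 -6.00e-04  5.00e-02] [ 0.631  -0.0957  0.05  ] mid [ 0.6235 -0.0481  0.05  ] yaw 8.950540322361189
 side yaw 2.701347092295713
 side yaw 4.594940764454724
```

```bash
cat > look.py <<'E'
from h import *
c=read_camera("top");g=cv2.GaussianBlur(cv2.cvtColor(c["image"],cv2.COLOR_BGR2GRAY),(3,3),0).astype(np.float32)
s=robot.read_state();bx,by=s["tool_pos"][:2]
def cross(a,b,z=.05,n=80):
    P=np.array([proj(c,[*(np.array(a)+(np.array(b)-a)*k/n),z]) for k in range(n+1)],np.float32)
    v=cv2.remap(g,P[:,0].reshape(1,-1),P[:,1].reshape(1,-1),cv2.INTER_LINEAR)[0]
    i=np.argmax(v>150)
    if i==0:return None
    k=i-1+(150-v[i-1])/(v[i]-v[i-1]);return np.array(a)+(np.array(b)-a)*k/n
def fit(pts):
    p=np.array([q for q in pts if q is not None]);
    vx,vy,x,y=cv2.fitLine(p.astype(np.float32),cv2.DIST_HUBER,0,.0005,.0005).ravel();return vx,vy,x,y,len(p)
fx=bx+.174
F=fit([cross((fx+.022,y),(fx-.022,y)) for y in np.arange(by-.028,by+.042,.004)])
R=fit([cross((x,by-.085),(x,by-.02)) for x in np.arange(fx-.05,fx-.008,.003)])
L=fit([cross((x,by+.085),(x,by+.02)) for x in np.arange(fx-.07,fx-.008,.003)])
a=lambda f:np.degrees(np.arctan(f[1]/f[0]))
yF=-np.degrees(np.arctan(F[0]/F[1]))
at=lambda f,x:f[3]+(x-f[2])*f[1]/f[0]
x=fx-.01
print("yaw far %.2f right %.2f left %.2f"%(yF,a(R),a(L)),"far x %.4f"%F[2],"y right %.4f left %.4f mid %.4f"%(at(R,x),at(L,x),(at(R,x)+at(L,x))/2),"axis y %.4f"%(-.0497+(x-.6585)*.0436),"n",F[4],R[4],L[4])
E
python3 look.py
```

```text
yaw far 3.26 right 3.56 left 3.24 far x 0.6252 y right -0.0978 left -0.0003 mid -0.0490 axis y -0.0517 n 18 15 21
```

```bash
python3 -m inch '[0,0,0,-1,5,0,0,0,-2,5,0,0,0,-2,5]'; python3 look.py;  python3 -m inch '[4,0.2,0,0,5,9,0.4,0,0,5,14,0.6,0,0,5,18,0.8,0,0,5,18,0.8,0,0,5]'; python3 look.py
```

```text
t: 7.3
tool_pos: [0.4484, -0.0592, 0.0212]
orientation: [2.156, 2.285, 0.001]
force: [0.5, 0.7, -3.5]
opening: 0.0104
gripper_force: 58.0
yaw far 3.19 right 3.27 left 3.28 far x 0.6252 y right -0.0978 left -0.0002 mid -0.0490 axis y -0.0517 n 18 15 21
t: 7.77
tool_pos: [0.4673, -0.0585, 0.0213]
orientation: [2.153, 2.287, 0.001]
force: [1.7, 0.3, -4.4]
opening: 0.0104
gripper_force: 58.0Traceback (most recent call last):
  File "look.py", line 14, in <module>
    F=fit([cross((fx+.022,y),(fx-.022,y)) for y in np.arange(by-.028,by+.042,.004)])
  File "look.py", line 12, in fit
    vx,vy,x,y=cv2.fitLine(p.astype(np.float32),cv2.DIST_HUBER,0,.0005,.0005).ravel();return vx,vy,x,y,len(p)
              ~~~~~~~~~~~^^^^^^^^^^^^^^^^^^^^^^^^^^^^^^^^^^^^^^^^^^^^^^^^^^^
cv2.error: OpenCV(4.12.0) /io/opencv/modules/imgproc/src/linefit.cpp:618: error: (-215:Assertion failed) npoints2 >= 0 || npoints3 >= 0 in function 'fitLine'
```

Start point hit the lighter ramp, so I'll shorten the scan.

```bash
sed -i 's/fx+.022,y/fx+.010,y/' look.py; python3 look.py
```

```text
Traceback (most recent call last):
  File "look.py", line 14, in <module>
    F=fit([cross((fx+.010,y),(fx-.022,y)) for y in np.arange(by-.028,by+.042,.004)])
  File "look.py", line 12, in fit
    vx,vy,x,y=cv2.fitLine(p.astype(np.float32),cv2.DIST_HUBER,0,.0005,.0005).ravel();return vx,vy,x,y,len(p)
              ~~~~~~~~~~~^^^^^^^^^^^^^^^^^^^^^^^^^^^^^^^^^^^^^^^^^^^^^^^^^^^
cv2.error: OpenCV(4.12.0) /io/opencv/modules/imgproc/src/linefit.cpp:618: error: (-215:Assertion failed) npoints2 >= 0 || npoints3 >= 0 in function 'fitLine'
```

```bash
sed -i 's/^F=.*/F=(0,1,0,0,0)/' look.py; python3 look.py
```

```text
yaw far -0.00 right 3.99 left 3.77 far x 0.0000 y right -0.0962 left 0.0015 mid -0.0474 axis y -0.0509 n 0 15 21
```

```bash
python3 -m inch '[0,0,0,-1,5,0,0,0,-2,5,0,0,0,-2.5,5,0,0,0,-2.5,5]'; python3 look.py
```

```text
t: 8.25
tool_pos: [0.4661, -0.0584, 0.0212]
orientation: [-2.204, -2.239, -0.0]
force: [1.8, 1.7, -3.7]
opening: 0.0107
gripper_force: 58.4
yaw far -0.00 right 2.67 left 3.18 far x 0.0000 y right -0.0975 left 0.0003 mid -0.0486 axis y -0.0509 n 0 15 21
```

```bash
python3 -m inch '[5,0.2,0,0,5,11,0.4,0,0,5,17,0.7,0,0,5,22,0.9,0,0,5,27,1.1,-0.5,0,5,32,1.4,-1,0,5,32,1.4,-1,0,5]'; python3 look.py
```

```text
t: 8.88
tool_pos: [0.498, -0.0572, 0.0199]
orientation: [-2.202, -2.239, 0.002]
force: [-4.9, 0.2, 0.2]
opening: 0.0103
gripper_force: 58.0
yaw far -0.00 right 2.66 left 3.09 far x 0.0000 y right -0.1004 left -0.0016 mid -0.0510 axis y -0.0495 n 0 15 21
```

```bash
python3 -m inch '[6,0.3,-0.5,0,5,12,0.5,-1,0,5,18,0.8,-1.6,0,5,24,1,-2.2,0,5,30,1.3,-2.7,0,5,36,1.6,-3.3,0,5,36,1.6,-3.3,0,5]'; python3 -m inch '[6,0.3,-0.5,0,5,12,0.5,-1,0,5,18,0.8,-1.6,0,5,24,1,-2.2,0,5,24,1,-2.2,0,5]'; python3 look.py
```

```text
t: 9.52
tool_pos: [0.5342, -0.0555, 0.0164]
orientation: [-2.202, -2.239, 0.001]
force: [-4.1, 1.1, -0.7]
opening: 0.0104
gripper_force: 58.0
t: 9.93
tool_pos: [0.5588, -0.0546, 0.0145]
orientation: [2.203, 2.24, 0.0]
force: [-1.2, 0.5, 0.6]
opening: 0.0109
gripper_force: 58.1
yaw far -0.00 right 76.43 left 2.05 far x 0.0000 y right -0.1031 left 0.0012 mid -0.0509 axis y -0.0469 n 0 4 21
```

```bash
python3 -m inch '[6,0.3,-0.6,0,5,12,0.5,-1.2,0.3,5,18,0.8,-1.8,0.6,5,24,1,-2.3,0.8,5,30,1.3,-2.9,1,5,30,1.3,-2.9,1,5]'; python3 -m inch '[5,0.2,-0.5,0,5,10,0.4,-1,0,5,15,0.7,-1.5,0,5,15,0.7,-1.5,0,5]';python3 look.py
```

```text
t: 10.48
tool_pos: [0.5883, -0.0535, 0.0119]
orientation: [-2.183, -2.259, 0.001]
force: [-3.9, 0.2, 2.4]
opening: 0.0106
gripper_force: 58.0
t: 10.82
tool_pos: [0.6025, -0.0527, 0.0101]
orientation: [-2.183, -2.258, 0.002]
force: [-6.8, 0.0, 3.2]
opening: 0.0107
gripper_force: 58.0Traceback (most recent call last):
  File "look.py", line 15, in <module>
    R=fit([cross((x,by-.085),(x,by-.02)) for x in np.arange(fx-.05,fx-.008,.003)])
  File "look.py", line 12, in fit
    vx,vy,x,y=cv2.fitLine(p.astype(np.float32),cv2.DIST_HUBER,0,.0005,.0005).ravel();return vx,vy,x,y,len(p)
              ~~~~~~~~~~~^^^^^^^^^^^^^^^^^^^^^^^^^^^^^^^^^^^^^^^^^^^^^^^^^^^
cv2.error: OpenCV(4.12.0) /io/opencv/modules/imgproc/src/linefit.cpp:618: error: (-215:Assertion failed) npoints2 >= 0 || npoints3 >= 0 in function 'fitLine'
```

```bash
python3 -m inch '[5,0.2,0,0,5,10,0.4,0.8,0,5,15,0.7,2.2,0,5,20,0.9,3.5,0,5,25,1.1,4.8,0,5,25,1.1,4.8,0,5]'
python3 - <<'E'
from h import *
im=read_camera("scene")["image"][100:300,250:490];cv2.imwrite("pics/s3.png",cv2.resize(im,None,fx=3,fy=3))
E
```

```text
t: 11.37
tool_pos: [0.6272, -0.0517, 0.0152]
orientation: [-2.182, -2.257, 0.003]
force: [-8.5, 0.7, 5.6]
opening: 0.0105
gripper_force: 58.0
```

View pics/s3.png

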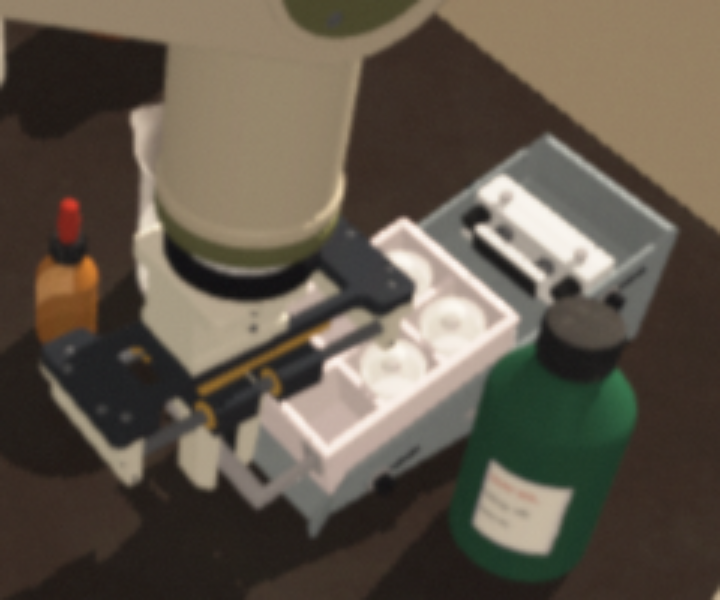

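The tote is between the cheeks with the bottles upright, and the beaker, bottle and dropper are undisturbed. Now I'll continue up slowly, raised slightly so the near edge clears the lip plate.

```bash
python3 -m inch '[2,0.1,1.5,0,5,4,0.2,2.5,0,5,7,0.3,3.3,0,5,10,0.4,4.2,0,5,13,0.6,5,0,5,16,0.7,5.8,0,5,16,0.7,5.8,0,5]'; python3 -m inch '[3,0.1,0.8,0,5,6,0.3,1.6,0,5,9,0.4,2.4,0,5,9,0.4,2.4,0,5,9,0.4,2.4,0,5]'
```

```text
t: 12.0
tool_pos: [0.6426, -0.051, 0.021]
orientation: [-2.182, -2.257, 0.004]
force: [-11.9, 0.5, 6.8]
opening: 0.0108
gripper_force: 58.0
t: 12.42
tool_pos: [0.6514, -0.0507, 0.0236]
orientation: [-2.182, -2.257, 0.004]
force: [-13.2, 0.8, 9.2]
opening: 0.0108
gripper_force: 58.0
```

```bash
python3 -m inch '[0,0,0,0,5,0,0,0,0,5]' 30; python3 -m inch '[0,0,1,0,5,0,0,1,0,5,0,0,1,0,5]' ; python3 -c "
from h import *
s=robot.read_state();print(s['wrist_torque'])"
```

```text
t: 12.58
tool_pos: [0.6515, -0.0507, 0.0236]
orientation: [-2.182, -2.257, 0.004]
force: [-13.4, 0.4, 9.1]
opening: 0.0114
gripper_force: 30.0
t: 12.83
tool_pos: [0.6519, -0.0507, 0.0247]
orientation: [-2.183, -2.257, 0.003]
force: [-10.5, 0.1, 6.9]
opening: 0.0109
gripper_force: 30.0
[-0.00819382  1.72520024  0.04471849]
```

```bash
python3 -m inch '[0,0,1,0,5,0,0,2,0,5,0,0,2,0,5]'; python3 -m inch '[1,0,0.3,0,5,2,0.1,0.5,0,5,3,0.1,0.8,0,5,4,0.2,1.1,0,5,4,0.2,1.1,0,5]'; python3 -m inch '[1,0,0.3,0,5,2,0.1,0.5,0,5,2,0.1,0.5,0,5]'
```

```text
t: 13.08
tool_pos: [0.6524, -0.0504, 0.0257]
orientation: [-2.183, -2.258, 0.001]
force: [-4.4, -0.7, -3.3]
opening: 0.0111
gripper_force: 30.0
t: 13.5
tool_pos: [0.6574, -0.0501, 0.0274]
orientation: [2.183, 2.259, 0.0]
force: [-3.0, 0.1, -3.5]
opening: 0.0113
gripper_force: 30.0
t: 13.75
tool_pos: [0.6594, -0.0501, 0.028]
orientation: [2.183, 2.259, 0.0]
force: [-2.3, -0.5, -3.7]
opening: 0.011
gripper_force: 30.0
```

```bash
for i in 1; do python3 -m inch '[1,0,0.3,0,5,1,0,0.3,0,5,2,0.1,0.5,0,5,2,0.1,0.5,0,5,2,0.1,0.5,0,5]'; python3 -m inch '[1,0,0.3,0,5,1,0,0.3,0,5,1,0,0.3,0,5]';python3 -m inch '[1,0.1,0.2,0,5,1,0.1,0.2,0,5,1,0.1,0.2,0,5]';python3 -m inch '[1,0.1,0.2,0,5,1,0.1,0.2,0,5,1,0.1,0.2,0,5]'; done | grep -E "tool_pos|force: \["
```

```text
tool_pos: [0.6613, -0.05, 0.0285]
force: [-2.5, -0.1, -3.8]
tool_pos: [0.6622, -0.05, 0.0287]
force: [-2.3, 0.2, -4.0]
tool_pos: [0.663, -0.0499, 0.0288]
force: [-5.0, -0.3, -2.6]
tool_pos: [0.6639, -0.0498, 0.0289]
force: [-4.9, -0.8, -3.1]
```

```bash
for i in 1; do python3 -m inch '[1,0,0.3,0,5,1,0,0.3,0,5,1,0,0.3,0,5]'; python3 -m inch '[1,0.1,0.3,0,5,1,0.1,0.3,0,5,1,0.1,0.3,0,5]';python3 -m inch '[1,0,0.3,0,5,1,0,0.3,0,5,1,0,0.3,0,5]'; done | grep -E "tool_pos|force: \["
```

```text
tool_pos: [0.6647, -0.0498, 0.0291]
force: [-4.6, -0.5, -3.3]
tool_pos: [0.6654, -0.0497, 0.0292]
force: [-6.3, -0.2, -2.9]
tool_pos: [0.6662, -0.0497, 0.0294]
force: [-6.5, 0.3, -4.4]
```

Force rises by about 1 N/mm from x≈0.662, so the buffer is touched and clearance should be near x≈0.6667. I'll advance about 1 mm more, then try lowering.

```bash
for i in 1; do python3 -m inch '[0.6,0,0.2,0,5,0.6,0,0.2,0,5,0.6,0,0.2,0,5]'; python3 -m inch '[0.6,0,0.1,0,5,0.6,0,0.1,0,5,0.6,0,0.1,0,5]';python3 -m inch '[0,0,-1,0,5,0,0,-2,0,5,0,0,-2,0,5,0,0,-2,0,5]'; done | grep -E "tool_pos|force: \["
```

```text
tool_pos: [0.6665, -0.0498, 0.0294]
force: [-7.8, -1.2, -4.0]
tool_pos: [0.6668, -0.0498, 0.0293]
force: [-8.5, -0.3, -3.7]
tool_pos: [0.6669, -0.0498, 0.0276]
force: [-9.3, 0.1, -2.4]
```

```bash
for i in 1; do python3 -m inch '[0,0,-1,0,5,0,0,-2,0,5,0,0,-2,0,5]';python3 -m inch '[0,0,-1,0,5,0,0,-2,0,5,0,0,-2,0,5]'; done | grep -E "tool_pos|force: \["
```

```text
tool_pos: [0.667, -0.0498, 0.0273]
force: [-17.1, 0.1, 9.1]
tool_pos: [0.667, -0.0498, 0.0271]
force: [-23.9, 1.3, 21.9]
```

It landed on the lip rather than behind it, so I'll lift back and advance a little more.

```bash
for i in 1; do python3 -m inch '[0,0,2,0,5,0,0,4.5,0,5,0,0,4.5,0,5,0,0,4.5,0,5]'; python3 -m inch '[1,0,0.2,0,5,1,0,0.2,0,5,1,0,0.2,0,5]';  python3 -m inch '[0.8,0,0.2,0,5,0.8,0,0.2,0,5,0.8,0,0.2,0,5]'; done | grep -E "tool_pos|force: \["
```

```text
tool_pos: [0.6678, -0.0498, 0.0286]
force: [-5.3, -1.0, -4.1]
tool_pos: [0.6684, -0.0498, 0.0283]
force: [-7.3, -0.3, -4.6]
tool_pos: [0.6689, -0.0498, 0.0284]
force: [-7.9, -0.4, -4.7]
```

```bash
for i in 1; do python3 -m inch '[0.5,0,0,0,5,0.5,0,0,0,5,0.5,0,0,0,5]'; python3 -m inch '[0,0,-0.7,0,5,0,0,-1.5,0,5,0,0,-1.5,0,5]'; python3 -m inch '[0,0,-0.7,0,5,0,0,-1.5,0,5,0,0,-1.5,0,5]'; done | grep -E "tool_pos|force: \["
```

```text
tool_pos: [0.6692, -0.0498, 0.0282]
force: [-8.2, -1.8, -4.5]
tool_pos: [0.6692, -0.0498, 0.0267]
force: [-8.2, -1.3, -4.2]
tool_pos: [0.6692, -0.0498, 0.0252]
force: [-7.9, -0.2, -4.1]
```

z is now below the earlier landing height with no reaction, so the edge is dropping behind the lip.

```bash
for i in 1; do python3 -m inch '[0,0,-1,0,5,0,0,-2,0,5,0,0,-2,0,5]'; python3 -m inch '[0,0,-1,0,5,0,0,-2,0,5,0,0,-2,0,5]'; python3 -m inch '[0,0,-1,0,5,0,0,-2,0,5,0,0,-2,0,5]'; done | grep -E "tool_pos|force: \["
```

```text
tool_pos: [0.6693, -0.0498, 0.0232]
force: [-8.3, -0.9, -3.6]
tool_pos: [0.6694, -0.0498, 0.0213]
force: [-8.2, -0.9, -3.4]
tool_pos: [0.6695, -0.0498, 0.0194]
force: [-8.5, -0.9, -2.6]
```

```bash
for i in 1; do python3 -m inch '[0,0,-1,0,5,0,0,-1,0,5,0,0,-1,0,5]'; python3 -m inch '[0,0,-1,0,5,0,0,-1,0,5,0,0,-1,0,5]'; python3 -m inch '[0,0,-1,0,5,0,0,-1,0,5,0,0,-1,0,5]'; done | grep -E "tool_pos|force: \["
```

```text
tool_pos: [0.6696, -0.0498, 0.0186]
force: [-8.7, -0.5, -2.7]
tool_pos: [0.6696, -0.0498, 0.0177]
force: [-8.5, -1.2, -2.8]
tool_pos: [0.6696, -0.0499, 0.0174]
force: [-10.8, -1.5, 2.0]
```

Landed on the deck at the predicted height. I'll ease back onto the lip and open.

```bash
for i in 1; do python3 -m inch '[-1,0,0.5,0,5,-2,0,0.5,0,5,-2,0,0.5,0,5]'; python3 -m inch '[0,0,0,0,10,0,0,0,0,20,0,0,0,0,28,0,0,0,0,28,0,0,0,0,28,0,0,0,0,28]'; done | grep -E "tool_pos|force: \[|open"
python3 - <<'E'
from h import *
im=read_camera("scene")["image"][100:300,250:490];cv2.imwrite("pics/s4.png",cv2.resize(im,None,fx=3,fy=3))
E
```

```text
tool_pos: [0.6693, -0.05, 0.0181]
force: [-2.2, -0.6, -3.2]
opening: 0.0111
tool_pos: [0.6692, -0.0496, 0.0183]
force: [-1.0, -0.5, -0.5]
opening: 0.0254
```

View pics/s4.png

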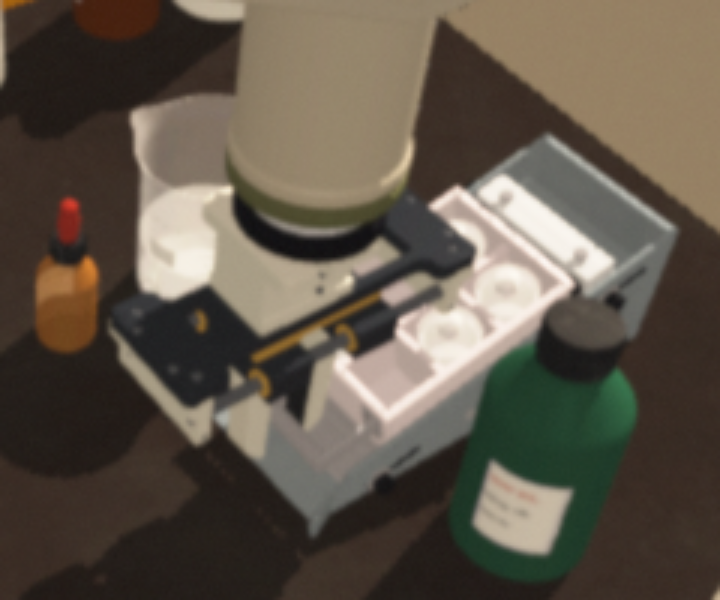

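The tote sits in the dock against the buffer, with the bottles upright. Retreating straight up.

```bash
python3 -m inch '[0,0,3,0,28,0,0,8,0,28,0,0,15,0,28,0,0,25,0,28,0,0,45,0,28,0,0,75,0,28,0,0,110,0,28,0,0,150,0,28]'; python3 -m inch '[-20,0,10,0,28,-50,0,20,0,28,-90,0,20,0,28,-130,0,20,0,28,-170,0,20,0,28,-210,0,20,0,28,-240,0,20,0,28,-240,0,20,0,28]'
python3 - <<'E'
from h import *
c=read_camera("top");im=c["image"]
t,y=np.radians(15),np.radians(2.5)
ex=np.array([np.cos(t)*np.cos(y),np.cos(t)*np.sin(y),np.sin(t)]);ey=np.array([-np.sin(y),np.cos(y),0]);ez=np.cross(ex,ey)
o=np.array([.658,-.0500,0])+.0706*ex-.0065*ez  # deck origin
g=cv2.cvtColor(im,cv2.COLOR_BGR2GRAY)
# rim scan along deck x at tote height: brightness (rim plane z=50mm), off-centre line
for yy in(-.025,.025):
    row=[int(g[tuple(np.round(proj(c,o+x*ex+yy*ey+.05*ez)).astype(int)[::-1])]) for x in np.arange(-.08,.16,.004)]
    print(yy,row)
m=(im.min(2)>200).astype(np.uint8);m[:30]=0;m[200:]=0;m[:,:310]=0;m[:,:310]=0;m[:,376:]=0
n,l,st,ce=cv2.connectedComponentsWithStats(m);print([s.tolist() for s in st[1:] if s[4]>40])
ideal=[proj(c,o+np.array([-.011+x,yy,.05])@np.array([ex,ey,ez])).round(1).tolist() for x,yy in((0,.047),(.134,.047),(.134,-.047),(0,-.047))]
print("ideal rim corners",ideal)
E
```

```text
t: 21.55
tool_pos: [0.6675, -0.0495, 0.1685]
orientation: [-2.182, -2.257, 0.002]
force: [-0.4, 0.7, 0.3]
opening: 0.0261
gripper_force: 0.0
t: 22.22
tool_pos: [0.4242, -0.0493, 0.1879]
orientation: [-2.183, -2.258, 0.001]
force: [-0.7, 0.8, -0.1]
opening: 0.026
gripper_force: 0.0
-0.025 [47, 50, 46, 108, 121, 121, 120, 152, 221, 187, 140, 139, 141, 141, 139, 143, 137, 179, 240, 186, 189, 189, 190, 188, 190, 188, 190, 189, 175, 186, 241, 235, 229, 229, 241, 247, 244, 223, 193, 180, 229, 235, 234, 219, 231, 240, 247, 223, 224, 178, 185, 245, 112, 102, 131, 183, 166, 202, 237, 250]
0.025 [45, 46, 50, 108, 121, 123, 119, 138, 210, 205, 143, 139, 139, 142, 140, 143, 141, 159, 251, 228, 235, 235, 225, 238, 245, 253, 244, 235, 222, 226, 192, 191, 189, 190, 190, 190, 191, 190, 148, 232, 238, 236, 236, 230, 228, 240, 251, 224, 224, 177, 171, 252, 239, 140, 136, 241, 239, 240, 242, 252]
[[319, 57, 47, 13, 454], [320, 72, 50, 75, 1634], [323, 81, 19, 21, 294], [327, 164, 38, 3, 72]]
ideal rim corners [[321.0, 147.1], [319.1, 77.0], [368.2, 75.0], [369.3, 145.4]]
```

```bash
python3 -c "
from plant import job
print(job.close_job())"
```

```text
the job is handed in; nothing more can be done
None
```

The tote is in the dock behind the lip, released, with the bottles upright and the beaker, bottle and dropper unmoved as far as the pictures show, and the job is handed in at about 22 s with no verdict shown; one lowering attempt came down on top of the lip and briefly reached about 24 N, over the 20 N guide.

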